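Refit a price label holder on a cooler shelf

TASK

We are refitting a display-cooler shelf: pull open the top drawer of the tool chest, take out the yellow label holder and push it straight down behind the sprung lip of the one empty price clip on the shelf front, label facing you, centred and fully home on the stop. The lip drags before the holder bottoms, so feel for the solid stop, then keep hold of the holder and finish while still pressing it down firmly, so that I can put the fixing screw in. Leave the other holders in the drawer and everything else on the bench where it is.

Things in the scene. Friction and masses are not known exactly. Their poses are not given: they have to be found in the camera images.
- chest: oxide-red bench-top tool chest, fixed, 340 wide (y) x 280 deep (x) x 226 high, three drawers with bar pulls facing the robot. Origin: on the bench, middle of the front face; x points from the front into the chest, z up. It may stand left or right of the shelf.
- drawer (a joint): opening of the top drawer in m: 0 shut, 0.18 fully out towards -x of the chest; light slide (about 2 N), stays where it is left. The drawer's front is 12 thick, its top edge 14 below the chest's top and its face 12 proud of the rest of the chest.
- drawer_handle (a point): middle of the top drawer's bar pull: a horizontal round bar 10 thick, 120 long along y of the chest, its axis 45 in front of the drawer face, 200 above the bench and 26 below the chest's top; moves with the drawer.
- rack_slot (a point): middle of the holder rack in the top drawer, on the drawer's floor, 75 behind the drawer's front face and 138 above the bench; moves with the drawer. The rack is a black slot 5.8 wide and 18 deep running along y; three label holders stand in it side by side about 100 apart with their tongues down and labels to the front.
- holder_yellow: the yellow label holder to fit: a rigid plate 72 wide (y) x 58 high (z), 35 g. Origin: centre of its foot. The lower 21 is a tongue 4 thick (x from -2 to +2) with a rounded foot; above it, z 21 to 58, the label frame is 9 thick (x from -7 to +2), label facing -x. Stands in the rack, x and z axes as the chest's, with a little play (it may lean by up to 0.1 rad).
- holder_grey: grey label holder of the same shape, stays in the drawer's rack
- holder_blue: blue label holder of the same shape, stays in the drawer's rack
- shelf: cream wire cooler shelf, 360 wide (y) x 320 deep, deck 104 above the bench, lying on two timber bearers, fixed. Origin: on the bench, 60 behind the face of its price clips; x points away from the robot, to the back of the shelf.
- clip: the one empty price clip, aluminium, 84 wide (y), on the front of the shelf, fixed. Origin: middle of the back plate's face at the height of the stop strip, 84 above the bench; x points to the back of the shelf, z up. The back plate is the plane x = 0, its top edge at z = 24 bent backwards as a lead-in; nothing of the shelf behind it is higher than z = 24. The other two of the three places, 100 apart along the shelf, hold fitted grey and blue label holders.
- stop_strip: black rubber strip 6 x 82, the floor of the empty clip's channel, its top at z = 0 of the clip; the holder's foot must press on it; it is a hard stop, and pressing firmly means some 10 N on it, on top of the lip's drag
- clip_seat (a point): where the origin of the holder must come: on top of the stop strip, 2 in front of the back plate, middle of the clip; axes as the clip's. A fitted holder has the same axes.
- lip (a joint): lean of the empty clip's sprung front lip in rad: 0 at rest, growing as it is pushed forward, about 0.1 with a tongue behind it. At rest it leaves a throat of about 2.8 between its bend (z = 12) and the back plate, above which it flares forward to an open mouth about 7 wide at z = 17. The spring presses the tongue back with about 2.5 N: forcing the foot past the bend takes a push of about 3 to 10 N, after which it drags with up to about 5 N down to the stop.
- fitted1: price clip with a grey holder already fitted in it, fixed on the shelf front, frame as the empty clip's
- fitted2: price clip with a blue holder already fitted in it, fixed on the shelf front, frame as the empty clip's
- carton: small cardboard carton 90 x 70 x 55, at the back of the shelf; origin under its centre
- tape_roll: roll of tan tape, 92 across, 25 high, lying at the back of the shelf; origin under its centre
- screw_jar: clear jar 64 across, 80 high, on top of the chest towards the back; origin under its centre
- wrench: steel wrench lying on the bench in front of the robot
- screwdriver: screwdriver with orange handle lying on the bench in front of the robot
- mug: dark green mug 80 across, 90 high, at the right of the bench; origin under its centre.

How it is judged:
On the way, in this order (a step that is already met when the one before it is completed fails the run):
1. the top drawer is pulled open by more than 80 mm (value of joint drawer above 0.08 m), for 0.2 s.
2. the yellow holder is lifted clear of the drawer (height (world z) of holder_yellow above 0.2 m), for 0.1 s.
At the end, for the whole second after the job is handed in: Yellow holder behind the empty clip's lip: foot within 2 mm of the stop strip's top, 2.5 mm front to back, 12 mm of the clip's middle, upright and square within 0.12 rad; fingers on it, pressing its foot on the strip with over 4 N through the last second (z of holder_yellow in the frame of clip_seat between -0.003 and 0.002 m and x of holder_yellow in the frame of clip_seat between -0.0025 and 0.0025 m and y of holder_yellow in the frame of clip_seat between -0.012 and 0.012 m and angle between holder_yellow's own z axis and vertical below 0.12 rad and angle between the x axis of holder_yellow and the x axis of clip, either way round below 0.12 rad and contact force between holder_yellow and stop_strip above 4 N and contact force between the fingers and holder_yellow above 2 N and linear speed of holder_yellow below 0.02 m/s); the arm keeps its last pose, push and grip.
It fails at once if the grey or blue holder is taken out of the drawer (height (world z) of any of holder_grey, holder_blue above 0.165 m).
It fails at once if something else on the bench, shelf or chest is moved by more than 30 mm (distance of any of carton, tape_roll, screw_jar, wrench, screwdriver, mug from where it was at the start of the episode above 0.03 m).
It also fails if it takes over 64 s, if anything falls off the work surface, if the arm or the gripper's body presses on something with over 40 N, if the wrist force passes 120 N, or if a joint passes its speed limit or range.

ROBOT

A 7-joint arm with a two-finger parallel gripper is mounted at the origin on the work surface. World frame = base frame: x ahead of the robot, y to its left, z up, the work surface at z = 0. Lengths are in m, angles in rad, forces in N, time in s.
With the tool pointing down it reaches from about 0.4 to 0.875 m from the base axis. Payload 19.3 kg.
Tool frame: the origin (TCP) lies midway between the tips of the shut fingers; the grasp point (between the pads) lies bot.grip_point_offset behind it (bot.grip_point_offset is the distance from the TCP to the grasp point, in m); z points along the fingers, y is the direction in which the jaws open and shut (so a half turn about z gives the same grasp; the last joint's range is limited). The gripper opens to 85 mm and grips with 20 to 120 N. Pads are 22 mm wide; open, the fingers measure 114 mm over their backs; the gripper's body (76 mm by 85 mm) begins 54 mm behind the grasp point. The pads swing forward as they close: fully open they stand 13 mm farther back than shut.
Start: joints at [-1.179, 0.521, -0.036, 1.599, 0.021, 1.021, -0.113], TCP at [0.278, 0.56, 0.231] pointing down, gripper open.
Joint ranges: [-2.91, 2.91], [-0.3, 2.13], [-1.5, 1.42], [0.17, 2.43], [-1.26, 4.41], [0.16, 1.93], [-2.52, 2.52]. Speed limits (rad/s): [1.89, 1.89, 2.39, 2.39, 3.01, 3.01, 3.01].

INTERFACE

Orientations are given as [roll, pitch, yaw] about the fixed x, y, z axes, in that order (R = Rz(yaw) Ry(pitch) Rx(roll)).
In Python, from workcell import bot gives the robot as it stands.
- The arm moves only by the tool servo_tool, never from a script. Its argument "rows" is a list that holds one entry, the list of rows, each a list of 6 numbers: the shift along the tool's x, y, z in cm, then the turn, a rotation vector about the tool's x, y, z in degrees. A call has 1 to 5 rows; each row shifts and turns the commanded pose from where the row before left it, along the tool's axes as they then stand; what a row does not reach is not made up. A row lasts 1/8 s, in which the tool goes at most 62.5 mm and 10.7 degrees, less where a joint would pass 70% of its speed; a pose out of reach is approached as far as the arm can. A call is refused whole if a number of a shift passes 6.25 or a number of a turn 10.7, either way. A call with a gripper value outside its range is refused whole. "grip" is the opening, from -1 (shut) to 1 (fully open), so that 0 is half open, set as the call begins (left out, the last holds). The fingers move at their own pace and stop on an object; "squeeze" is the grip in N (left out, the last holds). Time passes only in rows, so rows that do not move let the fingers close. It gives the time, the measured TCP pose, the force and the opening at its end, in the units of the state.
- bot.observe(): the state, without advancing time (a new reading comes with each control period).
- bot.grab_frame(name): name is "scene" or "top" or "wrist"; returns a dict with "image" (400x640x3 uint8, red, green, blue), "K" (3x3 intrinsics, pixels), "R" (3x3) and "t" (3): a world point X has camera coordinates R X + t; the wrist camera has in their place "mount" (4x4, takes a point from camera to tool coordinates, whose origin is the TCP and whose axes are the flange's). Camera axes: x right, y down, z forward; pixel columns grow to the right and rows downward; lengths in m; the calibration is good to about 2 mm. A picture is of the moment at which its call begins: read the wrist's pose just before it. There is no depth.
- bot.job_done(): hands the job in, once; it reports no verdict.
The state is a dict: "clock": time; "qpos": joint angles; "qd": joint speeds; "joint_efforts": joint torques, N m; "position": TCP position; "tool_rot": TCP orientation; "force": force on the tool from outside, world axes, zero at the start; "moment": the same for the moment, N m; "grip_width": finger opening in m.
Only numpy, scipy, OpenCV 4.12 (cv2) and the standard library are available. Lean on these libraries where they do the work, as an engineer would, in place of code of your own. Each camera call takes 0.05 s, during which the arm holds its last target.

## Working session

There is one attempt and no reset: what is moved stays moved. The work goes in short steps, Python scripts to look and compute and a tool call to move; the robot and the scene stay as the last step left them, time stands still between calls to the robot, and variables do not carry over. Pictures are saved under pics/ and viewed, and the job is handed in when it is done.

Besides the shell and the picture viewer there is one more tool, called after "Request:" in YAML: its name, and indented under it one key for each argument. servo_tool: Moves the arm, as the interface text tells. Its arguments: {"type":"object","properties":{"rows":{"type":"array"},"grip":{"type":"number"},"squeeze":{"type":"number"}},"required":["rows"]}

```bash
ls; mkdir -p pics; python3 - <<'E'
from workcell import bot
import cv2,json
print(bot.observe(), bot.grip_point_offset)
for n in ["scene","top","wrist"]:
    f=bot.grab_frame(n); cv2.imwrite(f"pics/{n}0.png",f["image"][:,:,::-1])
    print(n,{k:(v.tolist() if hasattr(v,'tolist') else v) for k,v in f.items() if k!="image"})
E
```

```text
pics
{'clock': 0.0, 'qpos': array([-1.17915891,  0.52202662, -0.03632397,  1.60002283,  0.02117657,
        1.02112929, -0.11278367]), 'qd': array([ 0.00136381,  0.00099269, -0.00142296, -0.00036215,  0.00209245,
        0.00259519, -0.00149366]), 'joint_efforts': array([ 5.22811060e-04, -9.27098966e+01,  1.98041774e+00, -3.69943249e+01,
        1.79368589e-02,  8.31285724e-03, -8.16947568e-05]), 'position': array([0.27836671, 0.55918408, 0.23071261]), 'tool_rot': array([-3.14039267e+00,  6.95435363e-05,  2.67974668e+00]), 'force': array([-0.13113956,  0.35677388,  0.26735923]), 'moment': array([ 0.00306619, -0.04042448,  0.00217   ]), 'grip_width': 0.08558684032556768} 0.0187
scene {'K': [[454.6240495350959, 0.0, 315.66552298878344], [0.0, 454.6240495350959, 205.42100187442526], [0.0, 0.0, 1.0]], 'R': [[0.8222850060533493, 0.568887099937521, -0.01465729663068823], [0.3251786950026095, -0.4908475930534715, -0.808286741639385], [-0.4670183991410221, 0.6598758276511502, -0.588606580786748]], 't': [-0.41444502659053034, -0.10444828882488545, 1.6558418497438399]}
top {'K': [[391.42494482064234, 0.0, 324.09059946628344], [0.0, 391.42494482064234, 192.3938339237715], [0.0, 0.0, 1.0]], 'R': [[-0.023068801069130035, -0.9996529330331665, -0.012721788216312513], [-0.9832342914311468, 0.024988599856256916, -0.18062640457893972], [0.18088161479576595, 0.008341663827539394, -0.9834695003270129]], 't': [-0.10241589116878601, 0.6156381720944347, 1.0893442179346888]}
wrist {'K': [[346.58328882632276, 0.0, 313.7343695179663], [0.0, 346.58328882632276, 204.8019566617852], [0.0, 0.0, 1.0]], 'mount': [[-0.0005801562534128785, -0.960491059180226, -0.2783102381400408, 0.0694749375991108], [0.9999998292571172, -0.0005377444083366078, -0.00022872840916426671, -0.0005525486116889633], [7.003181764013567e-05, -0.27831032331876576, 0.9604912071589964, -0.14270760301204136], [0.0, 0.0, 0.0, 1.0]]}
```

View pics/scene0.png

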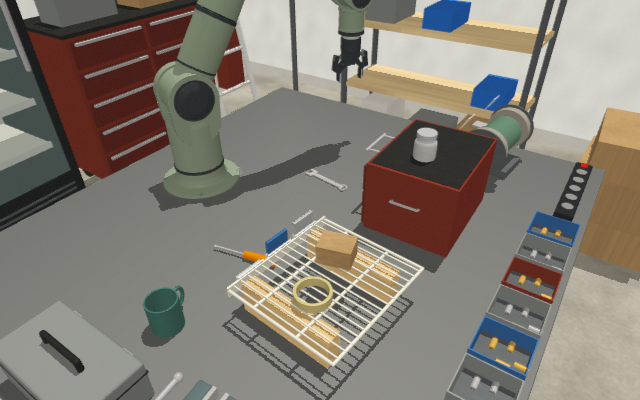

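View pics/top0.png

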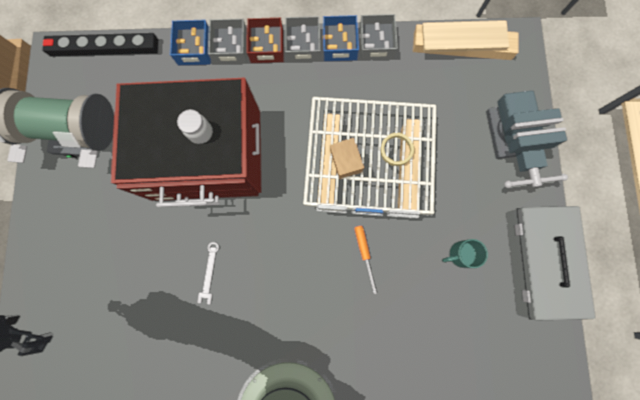

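View pics/wrist0.png

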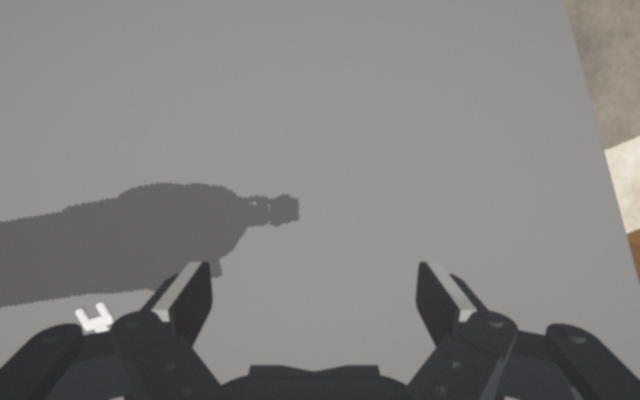

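```bash
cat > h.py <<'E'
from workcell import bot
import cv2,numpy as np
from scipy.spatial.transform import Rotation as Rot
def cam(n,save=None):
    s=bot.observe(); f=bot.grab_frame(n)
    if save: cv2.imwrite(f"pics/{save}.png",f["image"][:,:,::-1])
    if n=="wrist":
        T=np.eye(4); T[:3,:3]=Rot.from_euler('xyz',s["tool_rot"]).as_matrix(); T[:3,3]=s["position"]
        C=np.linalg.inv(T@f["mount"]); R,t=C[:3,:3],C[:3,3]
    else: R,t=np.array(f["R"]),np.array(f["t"])
    return dict(K=np.array(f["K"]),R=R,t=t,image=f["image"][:,:,::-1].copy())
def proj(c,X):
    p=c["R"]@np.asarray(X,float)+c["t"]; p=c["K"]@p; return p[:2]/p[2]
def onplane(c,uv,z):
    d=c["R"].T@np.linalg.solve(c["K"],[uv[0],uv[1],1]); o=-c["R"].T@c["t"]
    return o+d*(z-o[2])/d[2]
def tri(cs,uvs):
    A=[];b=[]
    for c,uv in zip(cs,uvs):
        d=c["R"].T@np.linalg.solve(c["K"],[uv[0],uv[1],1]); d/=np.linalg.norm(d); o=-c["R"].T@c["t"]
        P=np.eye(3)-np.outer(d,d); A.append(P); b.append(P@o)
    A=np.vstack(A); b=np.hstack(b); x,*_=np.linalg.lstsq(A,b,rcond=None)
    return x,np.abs(A@x-b).max()
def crop(img,x0,y0,x1,y1,k,name):
    cv2.imwrite(f"pics/{name}.png",cv2.resize(img[y0:y1,x0:x1],None,fx=k,fy=k,interpolation=cv2.INTER_CUBIC))
E
python3 - <<'E'
from h import *
t=cam("top");s=cam("scene")
crop(t["image"],100,70,270,220,4,"tchest");crop(t["image"],295,185,445,230,5,"tclip");crop(s["image"],210,190,350,300,5,"sclip")
for uv in [(114,182),(248,180),(241,81),(118,85)]: print(onplane(t,uv,.226))
for uv in [(318,208),(418,215),(369,211)]: print(onplane(t,uv,.11))
E
```

```text
[0.62153419 0.40807162 0.226     ]
[0.61796093 0.07087684 0.226     ]
[0.88446423 0.09252357 0.226     ]
[0.88269157 0.4169163  0.226     ]
[ 0.55953207 -0.0999289   0.11      ]
[ 0.53330719 -0.37404031  0.11      ]
[ 0.54769557 -0.24024164  0.11      ]
```

View pics/tchest.png

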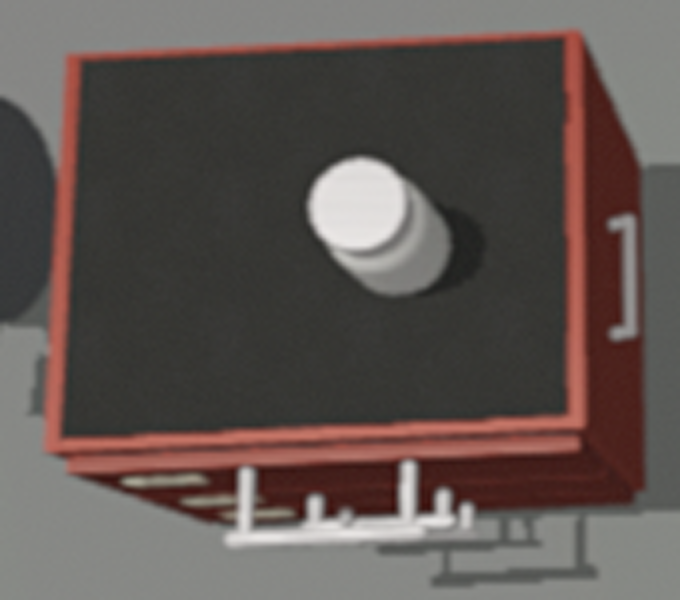

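View pics/tclip.png

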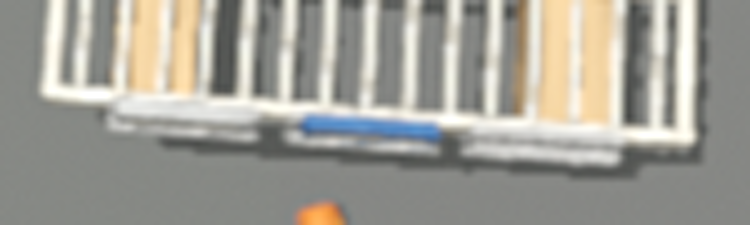

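View pics/sclip.png

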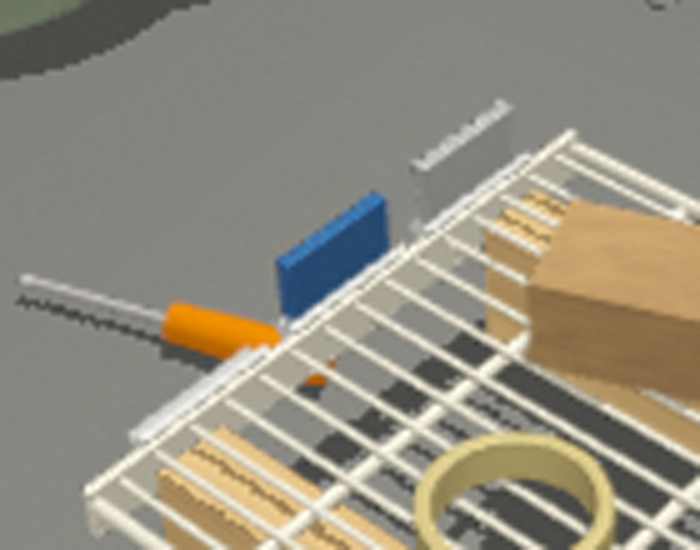

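```bash
python3 - <<'E'
from h import *
t=cam("top");s=cam("scene")
crop(s["image"],350,110,500,260,4,"shandle")
crop(t["image"],145,175,265,225,6,"thandle")
crop(t["image"],370,190,450,225,8,"tempty")
E
```

```text
(no output)
```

View pics/shandle.png

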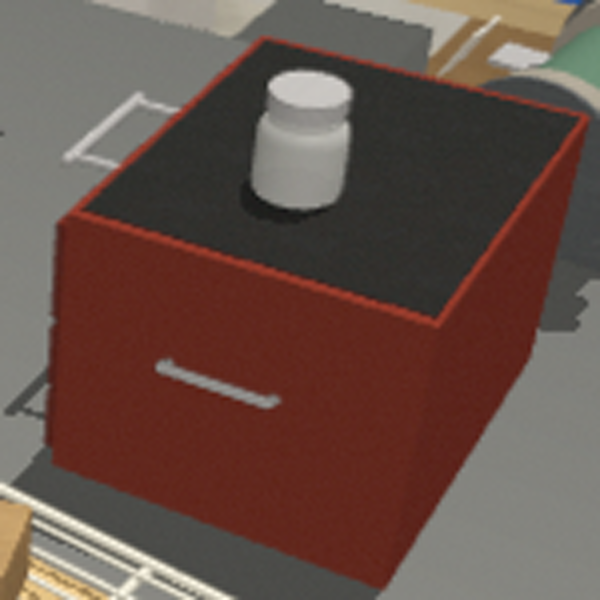

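View pics/thandle.png

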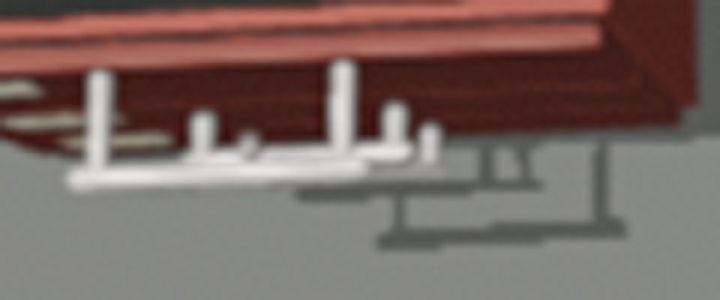

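View pics/tempty.png

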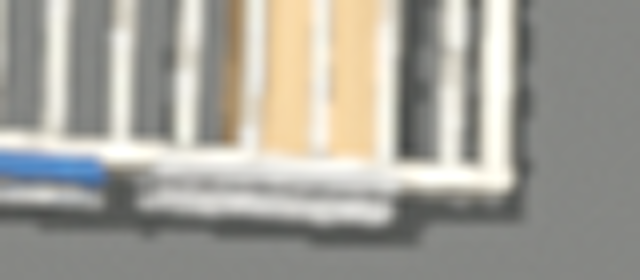

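```bash
python3 - <<'E'
from h import *
t=cam("top");s=cam("scene")
a,e=tri([t,s],[(156.3,205.2),(384.5,134.3)]);b,f=tri([t,s],[(206.7,203),(367,149.3)])
print(a,e,b,f,(a+b)/2,np.linalg.norm(a-b))
# chest top corners scene: left-front (-y) , right.. 
for tu,su in [((248,176),(350+65/4,110+215/4)),((114,180.5),(350+263/4,110+38/4)),((243.5,79),(350+437/4,110+323/4)),((118,85),(350+587/4,110+117/4))]:
    print(tri([t,s],[tu,su]))
p=bot.observe(); print(p["position"])
E
```

```text
[0.56482865 0.31159537 0.19568675] 4.943754654229693e-05 [0.56886908 0.18290136 0.20017848] 0.002222093724759233 [0.56684886 0.24724836 0.19793262] 0.12883574693161726
(array([0.62953696, 0.07208342, 0.22464799]), np.float64(0.0009147792940514821))
(array([0.62610458, 0.40944104, 0.22478059]), np.float64(0.0003761621198902221))
(array([0.89315591, 0.08773366, 0.22257446]), np.float64(0.0011276601694156785))
(array([0.88724004, 0.42139116, 0.22078696]), np.float64(0.0013660423199053362))
[0.27850125 0.55947939 0.23125131]
```

```bash
cat >> h.py <<'E'
def plan(target,yaw=None,n=5,start=None,rest=True,rpy=None,dec=2):
    """rows from current (or start (pos,rot matrix)) to target pos, tool-down yaw"""
    if start is None:
        s=bot.observe(); p=np.array(s["position"]); R=Rot.from_euler('xyz',s["tool_rot"])
    else: p,R=start
    Rt=R if yaw is None else Rot.from_euler('xyz',[np.pi,0,yaw])
    rows=[]
    for i in range(n):
        k=n-i
        d=R.inv().apply((np.asarray(target)-p)/k)*100
        r=np.degrees((R.inv()*Rt).as_rotvec())/k
        d=np.round(d,dec); r=np.round(r,1)
        p=p+R.apply(d/100); R=R*Rot.from_rotvec(np.radians(r)); rows.append([*map(float,d),*map(float,r)])
    for i in range(0,n,5): print(rows[i:i+5])
    print("end",p.round(4),R.as_euler('xyz').round(4),"max",np.abs(rows).max(0))
    return p,R
E
python3 - <<'E'
from h import *
plan([0.566,0.247,0.285],np.pi/2+0.03,10)
E
```

```text
[[-3.97, -1.52, -0.54, -0.0, 0.0, 6.2], [-4.11, -1.08, -0.54, -0.0, 0.0, 6.2], [-4.2, -0.63, -0.54, -0.0, 0.0, 6.2], [-4.24, -0.17, -0.54, -0.0, 0.0, 6.2], [-4.24, 0.29, -0.54, -0.0, 0.0, 6.2]]
[[-4.18, 0.74, -0.53, -0.0, 0.0, 6.2], [-4.07, 1.19, -0.54, -0.0, 0.0, 6.2], [-3.92, 1.62, -0.53, -0.0, 0.0, 6.1], [-3.73, 2.03, -0.54, -0.0, 0.0, 6.2], [-3.49, 2.42, -0.53, -0.0, 0.0, 6.1]]
end [0.566 0.247 0.285] [-3.1416e+00  1.0000e-04  1.6011e+00] max [4.24 2.42 0.54 0.   0.   6.2 ]
```

Request:
servo_tool:
  rows:
    - [[-4.0,-1.5,-0.5,0,0,6.2],[-4.1,-1.1,-0.5,0,0,6.2],[-4.2,-0.6,-0.5,0,0,6.2],[-4.2,-0.2,-0.5,0,0,6.2],[-4.2,0.3,-0.5,0,0,6.2]]
  grip: -0.1

```text
clock: 1.08
position: [0.4228, 0.4027, 0.2566]
tool_rot: [3.141, -0.0, 2.135]
force: [1.3, -0.1, 0.4]
grip_width: 0.0386
```

Request:
servo_tool:
  rows:
    - [[-4.2,0.7,-0.5,0,0,6.2],[-4.1,1.2,-0.5,0,0,6.2],[-3.9,1.6,-0.5,0,0,6.2],[-3.7,2.0,-0.5,0,0,6.2],[-3.5,2.4,-0.5,0,0,6.0]]

```text
clock: 1.7
position: [0.5655, 0.2461, 0.2816]
tool_rot: [3.141, -0.0, 1.598]
force: [0.0, 0.3, -0.6]
grip_width: 0.0385
```

```bash
python3 - <<'E'
from h import *
s=bot.observe();print(s["position"],s["tool_rot"],s["grip_width"],s["force"],s["qd"].round(2))
c=cam("wrist","w1")
E
```

```text
[0.56550351 0.24613477 0.28157767] [ 3.14144459e+00 -2.16490535e-04  1.59786057e+00] 0.03848606227322953 [ 0.00748889  0.31468577 -0.59088208] [ 0.4   0.16  0.26 -0.31 -0.16  0.19 -0.17]
```

View pics/w1.png

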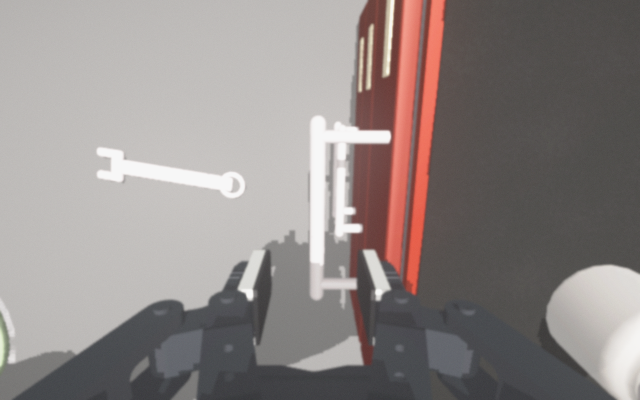

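```bash
python3 - <<'E'
from h import *
c=cam("wrist")
for X in [(0.566,.246,.2),(0.566,.311,.2),(.566,.183,.2)]: print(proj(c,X))
print(onplane(c,(318,118),.2),onplane(c,(317,296),.2), bot.observe()["position"])
E
```

```text
[307.89660223 203.32256281]
[309.01376897 102.98406204]
[306.96811602 286.71469324]
[0.57176525 0.30201221 0.2       ] [0.57342033 0.17549467 0.2       ] [0.56750017 0.24280679 0.28186297]
```

Request:
servo_tool:
  rows:
    - [[-0.3,0.3,2.0,0,0,0],[0,0,2.0,0,0,0],[0,0,0,0,0,0]]

```text
clock: 2.17
position: [0.5669, 0.2444, 0.2402]
tool_rot: [-3.139, 0.001, 1.602]
force: [-0.5, 0.6, 0.7]
grip_width: 0.0384
```

```bash
python3 - <<'E'
from h import *
c=cam("wrist","w2")
print(bot.observe()["position"])
crop(c["image"],160,60,480,400,2,"w2")
E
```

```text
[0.56745203 0.24448754 0.24129705]
```

View pics/w2.png

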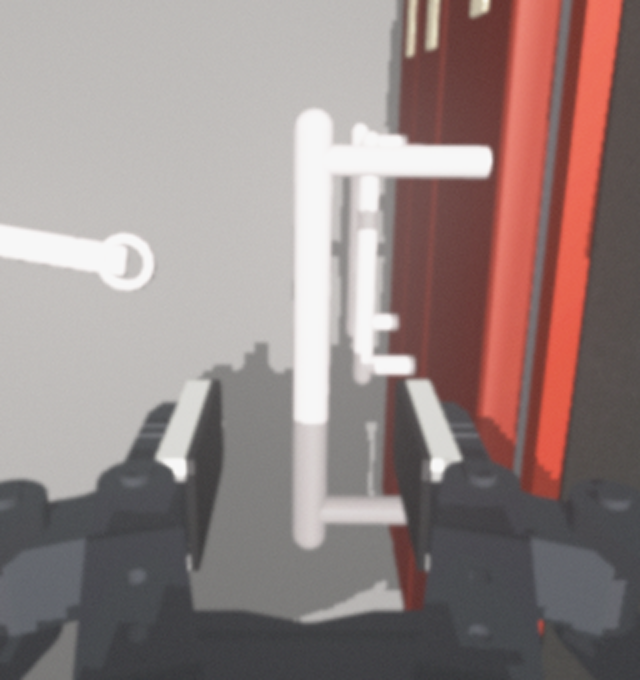

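```bash
python3 - <<'E'
from h import *
c=cam("wrist")
a=onplane(c,(317,116),.2);b=onplane(c,(314.5,334),.2);print(a,b,(a+b)/2)
print(bot.observe()["position"], bot.observe()["tool_rot"])
E
```

```text
[0.56788838 0.30837803 0.2       ] [0.57067738 0.17746295 0.2       ] [0.56928288 0.24292049 0.2       ]
[0.56784026 0.24454393 0.24190563] [ 3.14128686e+00 -2.14843951e-04  1.60172515e+00]
```

Request:
servo_tool:
  rows:
    - [[0,0.1,2.0,0,0,0],[0,0,2.0,0,0,0],[0,0,1.6,0,0,0],[0,0,0,0,0,0]]

```text
clock: 2.78
position: [0.5685, 0.2442, 0.1849]
tool_rot: [-3.141, 0.0, 1.601]
force: [-0.7, 0.5, -0.3]
grip_width: 0.0385
```

Request:
servo_tool:
  rows:
    - [[0,0,0,0,0,0],[0,0,0,0,0,0],[0,0,0,0,0,0]]
  grip: -1
  squeeze: 40

```text
clock: 3.15
position: [0.5678, 0.2444, 0.1862]
tool_rot: [-3.14, -0.0, 1.601]
force: [-11.3, -0.7, 10.7]
grip_width: 0.0083
```

Request:
servo_tool:
  rows:
    - [[0,-1.0,0,0,0,0],[0,-3.0,0,0,0,0],[0,-3.0,0,0,0,0],[0,-3.0,0,0,0,0],[0,-3.0,0,0,0,0]]

```text
clock: 3.78
position: [0.4384, 0.2416, 0.1862]
tool_rot: [3.139, -0.003, 1.602]
force: [3.3, 10.7, 2.7]
grip_width: 0.0081
```

Request:
servo_tool:
  rows:
    - [[0,-2.5,0,0,0,0],[0,-1.0,0,0,0,0],[0,0,0,0,0,0],[0,0,0,0,0,0]]

```text
clock: 4.28
position: [0.4037, 0.2409, 0.1862]
tool_rot: [3.14, -0.003, 1.602]
force: [-1.1, 9.9, 3.9]
grip_width: 0.0086
```

Request:
servo_tool:
  rows:
    - [[0,0,0,0,0,0],[0,0,0,0,0,0]]
  grip: -0.1

```text
clock: 4.53
position: [0.4038, 0.239, 0.1854]
tool_rot: [3.141, -0.0, 1.601]
force: [0.3, 0.1, 0.4]
grip_width: 0.0383
```

Request:
servo_tool:
  rows:
    - [[0,0,-3,0,0,0],[0,0,-6,0,0,0],[-1,0,-6,0,0,0],[-3,-0.5,-3,0,0,0],[0,0,0,0,0,0]]

```text
clock: 5.15
position: [0.4007, 0.1976, 0.3674]
tool_rot: [3.139, -0.003, 1.599]
force: [-0.7, 1.5, -0.8]
grip_width: 0.0385
```

```bash
python3 - <<'E'
from h import *
s=bot.observe();print(s["position"],s["tool_rot"],s["grip_width"],s["force"],s["qd"].round(2))
c=cam("wrist","w3");t=cam("top","t3");s=cam("scene","s3")
crop(t["image"],100,150,280,290,4,"t3")
crop(s["image"],300,90,460,190,4,"s3c")
E
```

```text
[0.40069105 0.19760191 0.36737053] [ 3.13865112e+00 -2.60946498e-03  1.59858989e+00] 0.038523317580206544 [-0.73963466  1.47737833 -0.79412815] [-0.02  0.06 -0.03  0.03 -0.02 -0.04 -0.01]
```

View pics/w3.png

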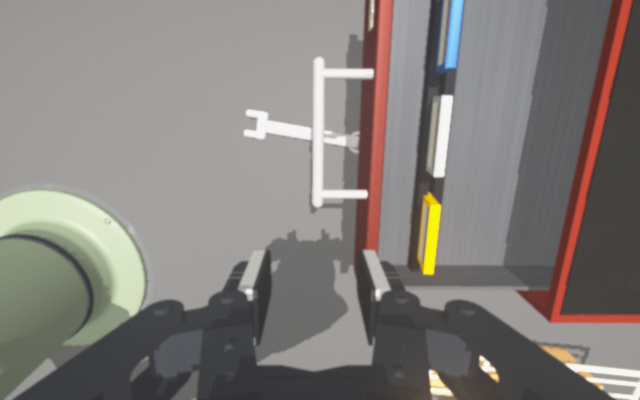

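View pics/t3.png

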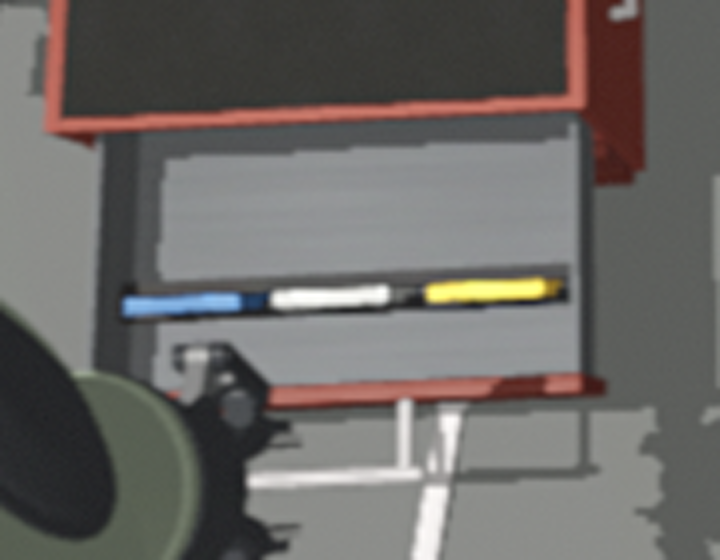

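View pics/s3c.png

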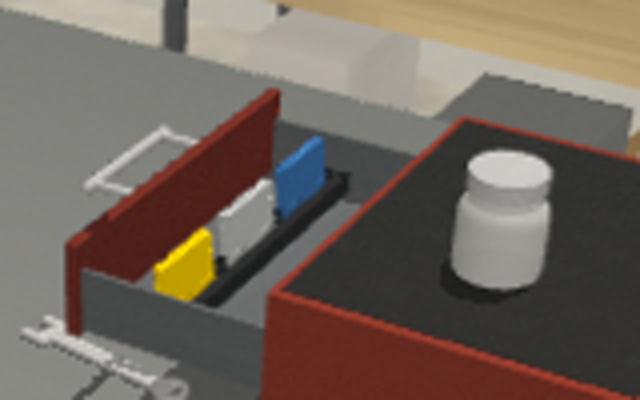

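```bash
python3 - <<'E'
from h import *
t=cam("top");s=cam("scene");w=cam("wrist")
print(tri([t,s,w],[(206.2,223),(352.5,147.2),(431,195)]))
print(tri([t,s,w],[(237.5,221.7),(338.7,159.2),(430,262)]))
print(tri([t,s],[(206.2,223),(352.5,147.2)]))
print(tri([t,s],[(237.5,221.7),(338.7,159.2)]))
print(bot.observe()["position"])
plan([.49,.10,.31],np.pi/2+.03,5)
E
```

```text
(array([0.51545373, 0.18794607, 0.18749415]), np.float64(0.003170788301213451))
(array([0.5190734 , 0.11112247, 0.18202201]), np.float64(0.005552919975188392))
(array([0.51783025, 0.18443763, 0.19185986]), np.float64(0.001402594054706885))
(array([0.51867534, 0.10469136, 0.18821726]), np.float64(0.0005077746005495709))
[0.39983139 0.19941179 0.3644369 ]
[[-2.04, 1.74, 1.09, -0.0, 0.0, 0.0], [-2.04, 1.74, 1.09, -0.0, 0.0, 0.0], [-2.04, 1.74, 1.09, -0.0, 0.0, 0.0], [-2.04, 1.75, 1.09, -0.0, 0.0, 0.0], [-2.05, 1.74, 1.08, -0.1, 0.1, 0.1]]
end [0.49 0.1  0.31] [ 3.1411e+00 -6.0000e-04  1.6000e+00] max [2.05 1.75 1.09 0.1  0.1  0.1 ]
```

Request:
servo_tool:
  rows:
    - [[-2.0,2.3,1.1,0,0,0],[-2.0,2.3,1.1,0,0,0],[-2.0,2.3,1.1,0,0,0],[-2.0,2.3,1.1,0,0,0],[-2.0,2.3,1.1,0,0,0]]

```text
clock: 6.08
position: [0.5187, 0.1023, 0.3091]
tool_rot: [-3.14, 0.001, 1.602]
force: [0.2, 1.1, 0.5]
grip_width: 0.0384
```

Request:
servo_tool:
  rows:
    - [[0,0,0,0,0,0],[0,0,0,0,0,0]]

```text
clock: 6.32
position: [0.5177, 0.1031, 0.3098]
tool_rot: [-3.14, 0.0, 1.601]
force: [-1.0, -1.0, -0.2]
grip_width: 0.0384
```

```bash
python3 - <<'E'
from h import *
s=bot.observe();print(s["position"],s["tool_rot"],s["qd"].round(3))
c=cam("wrist","w4")
np.savez("w4.npz",**c)
crop(c["image"],220,100,420,300,3,"w4c")
E
```

```text
[0.51773726 0.10309391 0.30980611] [-3.14049591e+00  3.64101007e-04  1.60141732e+00] [-0.012 -0.015 -0.002  0.002 -0.     0.001  0.001]
```

View pics/w4.png

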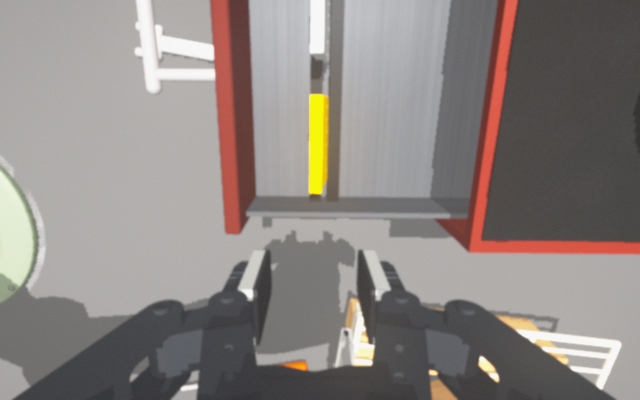

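View pics/w4c.png

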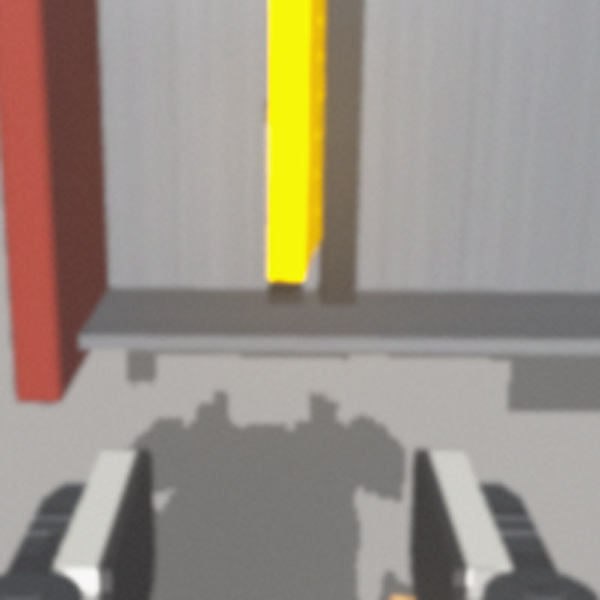

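```bash
python3 - <<'E'
from h import *
c=dict(np.load("w4.npz"))
for uv in [(309.3,193),(322.7,193),(309.5,95),(323,95),(316,95),(316,193)]: print(onplane(c,uv,.195))
E
```

```text
[0.51482844 0.10736543 0.195     ]
[0.52508806 0.10767632 0.195     ]
[0.51307504 0.17893024 0.195     ]
[0.52263471 0.17921726 0.195     ]
[0.51767793 0.17906844 0.195     ]
[0.51995835 0.10752088 0.195     ]
```

```bash
python3 - <<'E'
from h import *
plan([.5195,.1433,.215],np.pi/2+.032,4)
E
```

```text
[[1.0, 0.08, 2.38, -0.0, -0.0, -0.0], [1.0, 0.08, 2.38, -0.0, -0.0, -0.0], [1.0, 0.08, 2.38, -0.0, -0.0, -0.0], [0.99, 0.07, 2.37, -0.0, -0.0, -0.0]]
end [0.5195 0.1433 0.215 ] [-3.1411 -0.      1.602 ] max [1.   0.08 2.38 0.   0.   0.  ]
```

Request:
servo_tool:
  rows:
    - [[1.3,0.1,2.4,0,0,0],[1.3,0.1,2.4,0,0,0],[1.3,0.1,2.4,0,0,0],[0.1,0,2.3,0,0,0],[0,0,0,0,0,0]]

```text
clock: 7.0
position: [0.5188, 0.1433, 0.2145]
tool_rot: [-3.14, 0.001, 1.602]
force: [0.2, -0.6, -0.4]
grip_width: 0.0382
```

```bash
python3 - <<'E'
from h import *
s=bot.observe();print(s["position"],s["tool_rot"],s["qd"].round(3))
c=cam("wrist","w5")
crop(c["image"],200,100,440,400,2,"w5")
E
```

```text
[0.51882329 0.14328887 0.21452257] [-3.13950853e+00  6.57207349e-04  1.60241890e+00] [ 0.003 -0.032  0.016 -0.033  0.009  0.028 -0.004]
```

View pics/w5.png

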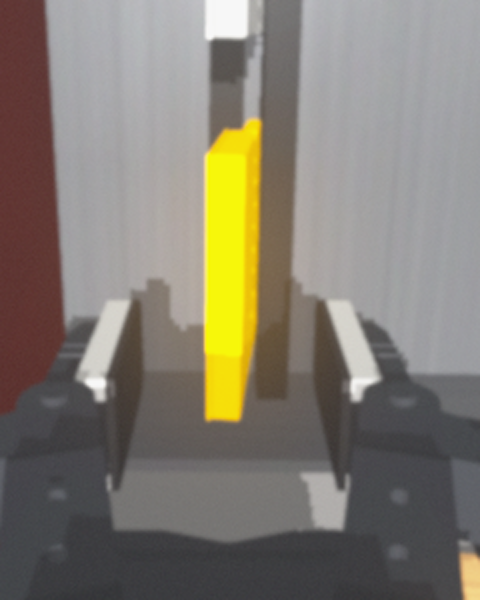

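Request:
servo_tool:
  rows:
    - [[0,0.1,2.0,0,0,0],[0,0,2.0,0,0,0],[0,0,1.0,0,0,0],[0,0,0,0,0,0]]

```text
clock: 7.55
position: [0.521, 0.1428, 0.1657]
tool_rot: [3.142, -0.0, 1.601]
force: [0.7, -0.5, -0.4]
grip_width: 0.0384
```

Request:
servo_tool:
  rows:
    - [[0,0,0,0,0,0],[0,0,0,0,0,0],[0,0,0,0,0,0],[0,0,0,0,0,0]]
  grip: -1
  squeeze: 70

```text
clock: 8.05
position: [0.5215, 0.1429, 0.1662]
tool_rot: [3.14, -0.001, 1.601]
force: [0.3, -0.7, 6.3]
grip_width: 0.0085
```

Request:
servo_tool:
  rows:
    - [[0,0,-1.0,0,0,0],[0,0,-3.0,0,0,0],[0,0,-4.0,0,0,0],[0,0,-4.0,0,0,0],[0,0,-2.0,0,0,0]]

```text
clock: 8.68
position: [0.5212, 0.1426, 0.3082]
tool_rot: [3.139, -0.001, 1.601]
force: [-0.6, 0.0, -0.4]
grip_width: 0.0081
```

Request:
servo_tool:
  rows:
    - [[0,0,0,0,0,0],[0,0,0,0,0,0]]

```text
clock: 8.93
position: [0.5205, 0.1427, 0.305]
tool_rot: [-3.141, 0.0, 1.601]
force: [-0.3, 0.8, -0.3]
grip_width: 0.0079
```

```bash
python3 - <<'E'
from h import *
s=bot.observe();print(s["position"],s["tool_rot"],s["grip_width"],s["force"])
c=cam("wrist","w6");np.savez("w6.npz",**c);t=cam("top","t6");s=cam("scene","s6")
crop(c["image"],200,100,440,400,2,"w6c")
crop(s["image"],280,50,440,190,4,"s6c")
E
```

```text
[0.52049187 0.14268643 0.30496278] [-3.14095296e+00  1.81026326e-04  1.60124320e+00] 0.00794854619320737 [-0.28038146  0.82666909 -0.31779085]
```

View pics/w6c.png

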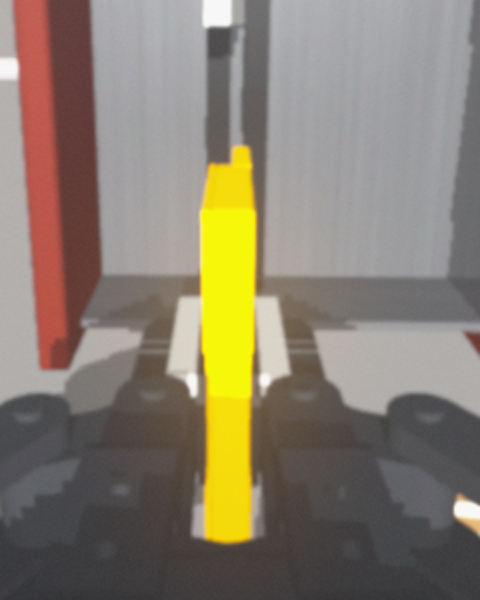

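View pics/s6c.png

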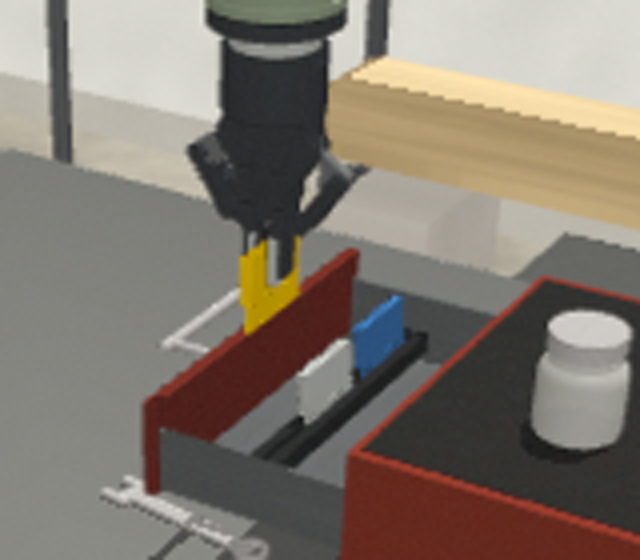

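```bash
python3 - <<'E'
from h import *
t=cam("top")
for uv in [(404,212),(388.7,211.2),(419.4,212.9)]: print(onplane(t,uv,.108))
plan([.54,-.42,.27],np.pi/2-.095,15)
E
```

```text
[ 0.54279822 -0.33660494  0.108     ]
[ 0.54606006 -0.29466425  0.108     ]
[ 0.53925843 -0.37872848  0.108     ]
[[-3.75, 0.02, 0.23, -0.0, 0.0, 0.5], [-3.75, 0.05, 0.23, -0.0, 0.0, 0.5], [-3.75, 0.08, 0.23, -0.0, 0.0, 0.5], [-3.75, 0.11, 0.23, -0.0, 0.0, 0.5], [-3.75, 0.15, 0.23, -0.0, 0.0, 0.5]]
[[-3.75, 0.18, 0.24, -0.0, 0.0, 0.5], [-3.75, 0.21, 0.23, -0.0, 0.0, 0.5], [-3.75, 0.24, 0.24, -0.0, 0.0, 0.5], [-3.74, 0.28, 0.23, -0.0, 0.0, 0.5], [-3.74, 0.31, 0.24, -0.0, 0.0, 0.4]]
[[-3.74, 0.34, 0.23, -0.0, 0.0, 0.5], [-3.74, 0.37, 0.24, -0.0, 0.0, 0.4], [-3.73, 0.39, 0.23, -0.0, 0.0, 0.5], [-3.73, 0.43, 0.24, -0.0, 0.0, 0.4], [-3.72, 0.45, 0.23, -0.1, 0.0, 0.5]]
end [ 0.54 -0.42  0.27] [3.1408e+00 6.0000e-04 1.4755e+00] max [3.75 0.45 0.24 0.1  0.   0.5 ]
```

Request:
servo_tool:
  rows:
    - [[-3.75,0,0.2,0,0,0.5],[-3.75,0.05,0.2,0,0,0.5],[-3.75,0.1,0.2,0,0,0.5],[-3.75,0.1,0.2,0,0,0.5],[-3.75,0.15,0.2,0,0,0.5]]

```text
clock: 9.75
position: [0.5271, -0.0459, 0.2949]
tool_rot: [-3.141, 0.0, 1.557]
force: [0.2, -0.0, -0.3]
grip_width: 0.008
```

Request:
servo_tool:
  rows:
    - [[-3.75,0.2,0.2,0,0,0.5],[-3.75,0.2,0.2,0,0,0.5],[-3.75,0.25,0.2,0,0,0.5],[-3.75,0.3,0.2,0,0,0.5],[-3.75,0.3,0.2,0,0,0.5]]

```text
clock: 10.38
position: [0.5338, -0.2337, 0.2848]
tool_rot: [-3.141, -0.0, 1.514]
force: [0.7, 0.6, -0.4]
grip_width: 0.008
```

Request:
servo_tool:
  rows:
    - [[-3.75,0.35,0.3,0,0,0.5],[-3.75,0.35,0.3,0,0,0.4],[-3.75,0.4,0.3,0,0,0.4],[-3.75,0.4,0.3,0,0,0.4],[-3.75,0.45,0.3,0,0,0.4]]

```text
clock: 11.0
position: [0.5398, -0.422, 0.2695]
tool_rot: [-3.141, -0.0, 1.477]
force: [-0.3, 0.6, -0.5]
grip_width: 0.008
```

Request:
servo_tool:
  rows:
    - [[0,0,0,0,0,0],[0,0,0,0,0,0]]

```text
clock: 11.25
position: [0.5399, -0.4204, 0.2697]
tool_rot: [-3.141, -0.001, 1.477]
force: [-1.2, 0.1, -0.0]
grip_width: 0.0078
```

```bash
python3 - <<'E'
from h import *
s=bot.observe();print(s["position"],s["tool_rot"],s["grip_width"],s["force"],s["qd"].round(3))
c=cam("wrist","w7");np.savez("w7.npz",**c)
crop(c["image"],200,0,440,240,3,"w7c")
E
```

```text
[ 0.53992504 -0.42041995  0.26971377] [-3.14083051e+00 -7.04424180e-04  1.47739118e+00] 0.007776727644668685 [-1.15493034  0.08560598 -0.00142314] [-0.017 -0.013 -0.002  0.006  0.002  0.     0.001]
```

View pics/w7.png

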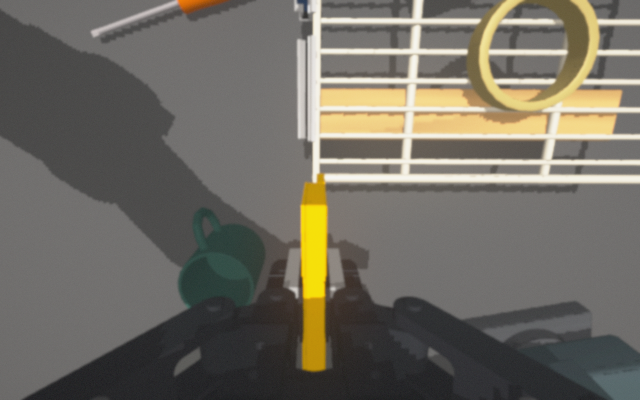

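View pics/w7c.png

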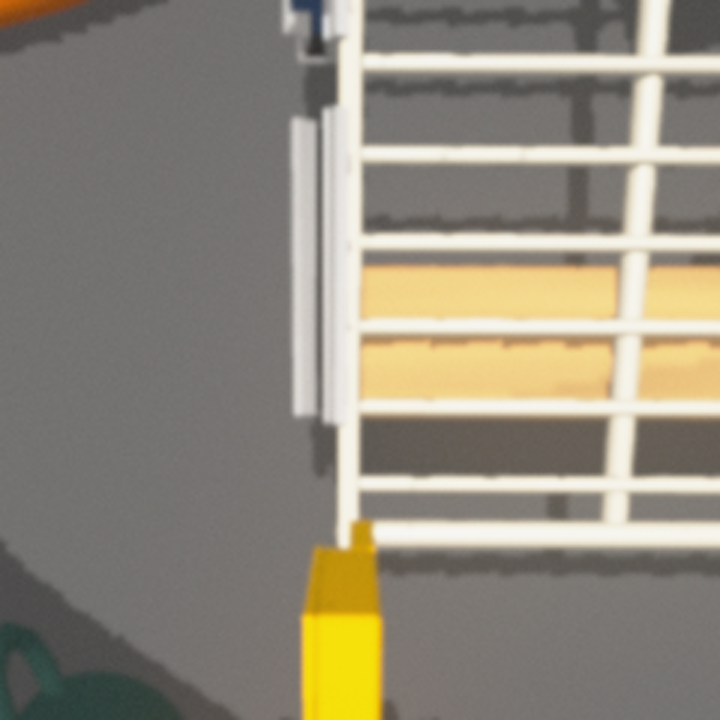

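```bash
python3 - <<'E'
from h import *
c=dict(np.load("w7.npz"))
a=onplane(c,(200+323/3,107/3),.105);b=onplane(c,(200+322.5/3,424/3),.105);print("plate",a,b,(a+b)/2,np.linalg.norm(a-b))
l1=onplane(c,(200+291/3,118/3),.101);l2=onplane(c,(200+292.5/3,416/3),.101);print("lip",l1,l2,(l1+l2)/2,np.linalg.norm(l1-l2))
psi=np.arctan2(-(a-b)[0],(a-b)[1]);print("psi",psi, np.arctan2(-(l1-l2)[0],(l1-l2)[1]))
# holder tongue: edges at foot, z=TCP-.028
z=.2697-.028
f=onplane(c,(200+373/3,535/3),z);print("tongue back",f); print("tongue +y edge front", onplane(c,(200+351/3,521/3),z), onplane(c,(200+373/3,521/3),z))
print("tcp in image",proj(c,[.5399,-.4204,.2697]))
# expected tongue edges corner in image
R=Rot.from_euler('xyz',[-3.1408,-.0007,1.4774]);p=np.array([.5399,-.4204,.2697])
for q in [(.036,.0005,.028),(.036,.0045,.028),(.036,.0045,.007),(.036,-.0045,-.030),(.036,.0045,-.030)]:
    uv=proj(c,p+R.apply(q));print(q,uv,(uv-[200,0])*3)
E
```

```text
plate [ 0.54734849 -0.29733487  0.105     ] [ 0.53885972 -0.3814535   0.105     ] [ 0.5431041  -0.33939418  0.105     ] 0.08454585900666352
lip [ 0.53834633 -0.29854644  0.101     ] [ 0.53015252 -0.3786895   0.101     ] [ 0.53424942 -0.33861797  0.101     ] 0.08056083323957276
psi -0.10057375968888259 -0.10188580219208378
tongue back [ 0.5492539  -0.38706731  0.2417    ]
tongue +y edge front [ 0.545807   -0.38435645  0.2417    ] [ 0.54945678 -0.38470002  0.2417    ]
tcp in image [311.77631486 265.07934139]
(0.036, 0.0005, 0.028) [312.91612585 174.50125601] [338.74837756 523.50376803]
(0.036, 0.0045, 0.028) [320.91328403 174.49639444] [362.73985209 523.48918332]
(0.036, 0.0045, 0.007) [321.86542536 183.72782742] [365.59627609 551.18348227]
(0.036, -0.0045, -0.03) [297.82316491 207.71084693] [293.46949473 623.13254078]
(0.036, 0.0045, -0.03) [324.33740763 207.69479312] [373.01222289 623.08437937]
```

```bash
python3 - <<'E'
from h import *
plan([.5355,-.3387,.160],np.pi/2-.101,5)
E
```

```text
[[1.61, -0.24, 2.2, -0.0, -0.0, 0.1], [1.61, -0.25, 2.2, -0.0, -0.0, 0.1], [1.61, -0.25, 2.2, -0.0, -0.0, 0.1], [1.61, -0.25, 2.2, -0.0, -0.0, 0.1], [1.6, -0.25, 2.21, -0.0, -0.0, 0.1]]
end [ 0.5355 -0.3387  0.16  ] [-3.1412e+00 -7.0000e-04  1.4693e+00] max [1.61 0.25 2.21 0.   0.   0.1 ]
```

Request:
servo_tool:
  rows:
    - [[1.6,-0.25,2.2,0,0,0.1],[1.6,-0.25,2.2,0,0,0.1],[1.6,-0.25,2.2,0,0,0.1],[1.6,-0.25,2.2,0,0,0.1],[1.6,-0.25,2.2,0,0,0]]

```text
clock: 11.92
position: [0.5356, -0.3383, 0.1599]
tool_rot: [3.141, -0.0, 1.472]
force: [1.3, -0.1, 0.3]
grip_width: 0.008
```

Request:
servo_tool:
  rows:
    - [[0,0,0,0,0,0],[0,0,0,0,0,0]]

```text
clock: 12.18
position: [0.5356, -0.3406, 0.1614]
tool_rot: [3.141, 0.001, 1.471]
force: [-0.2, 0.3, -0.0]
grip_width: 0.0081
```

```bash
python3 - <<'E'
from h import *
s=bot.observe();print(s["position"],s["tool_rot"],s["grip_width"],s["force"],s["qd"].round(3))
c=cam("wrist","w8");np.savez("w8.npz",**c)
crop(c["image"],240,60,400,260,4,"w8c")
t=cam("top");s=cam("scene")
crop(t["image"],350,180,450,240,6,"t8c")
crop(s["image"],200,190,320,310,5,"s8c")
E
```

```text
[ 0.53564314 -0.34058625  0.16141009] [3.14054718e+00 7.16575906e-04 1.47053947e+00] 0.00805719729558928 [-0.21954406  0.29204178 -0.03608043] [ 0.011 -0.004  0.004 -0.006  0.001 -0.001 -0.   ]
```

View pics/w8c.png

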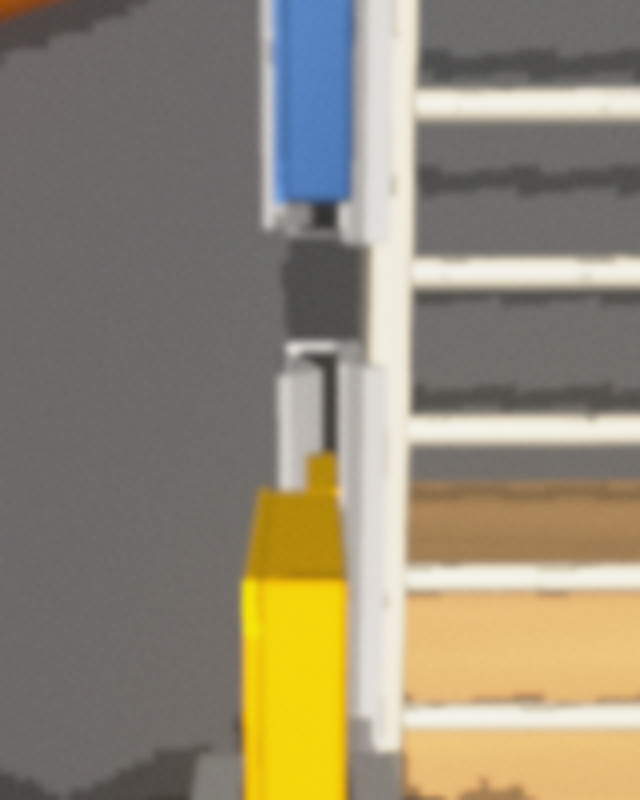

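View pics/s8c.png

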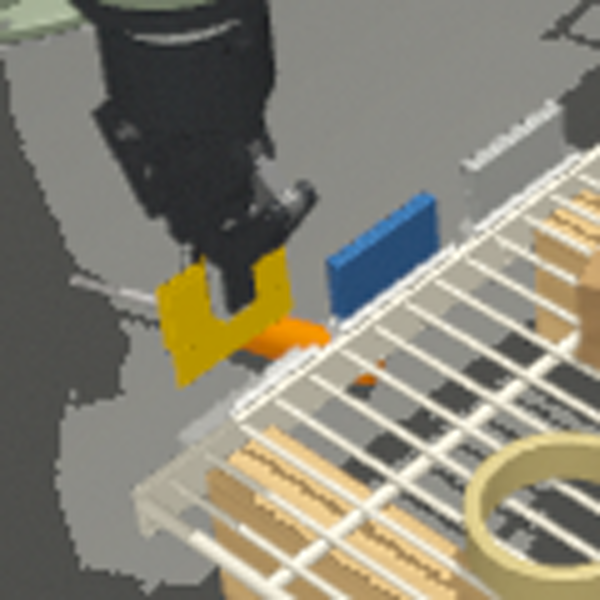

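```bash
python3 - <<'E'
from h import *
c=dict(np.load("w8.npz"))
p=np.array([.5356,-.3406,.1614]);R=Rot.from_euler('xyz',[3.1405,.0007,1.4705])
def tl(u,v,z): return (R.inv().apply(onplane(c,(240+u/4,60+v/4),z)-p)*1000).round(2)
for z in (.130,.134): print("tongue top-front/back",tl(309,455,z),tl(337,455,z))
print("frame bottom front/back z.154",tl(258,492,.155),tl(336,492,.155))
print("frame top edge z.192",tl(243,578,.192),tl(345,578,.192))
for z in (.104,.108): print("plate",tl(338,370,z),tl(339,470,z),tl(342,520,z))
print("lip right edge z .096",tl(323,370,.096),tl(322,470,.096),"flare left z .101",tl(279,375,.101),tl(279,480,.101))
print("blue plate/rear",tl(350,195,.142),tl(275,195,.142), "stop/bottom", tl(322,360,.084),tl(338,360,.084))
print("clip end", tl(340,365,.106), tl(290,345,.084))
print("blue +y", tl(310,200,.142))
E
```

```text
tongue top-front/back [35.76  2.72 31.38] [35.76  6.29 31.38]
tongue top-front/back [36.54  2.68 27.38] [36.54  6.16 27.38]
frame bottom front/back z.154 [36.52 -3.14  6.37] [36.51  5.44  6.38]
frame top edge z.192 [ 37.36  -3.45 -30.63] [ 37.35   5.14 -30.62]
plate [43.11  7.13 57.38] [28.45  7.4  57.39] [20.89  7.91 57.39]
plate [43.64  7.01 53.38] [29.28  7.27 53.39] [21.87  7.77 53.39]
lip right edge z .096 [42.04  5.13 65.38] [26.8   5.06 65.39] flare left z .101 [41.98 -1.4  60.37] [26.32 -1.46 60.38]
blue plate/rear [67.83  7.15 19.36] [67.84 -1.3  19.35] stop/bottom [42.02  5.21 77.38] [42.02  7.74 77.38]
clip end [44.08  7.35 55.38] [44.38  0.16 77.37]
blue +y [67.29  2.64 19.36]
```

Request:
servo_tool:
  rows:
    - [[0.1,0.05,1.0,0,0,0],[0,0,1.0,0,0,0],[0,0,0.7,0,0,0],[0,0,0,0,0,0]]
  squeeze: 100

```text
clock: 12.82
position: [0.5355, -0.3391, 0.1325]
tool_rot: [-3.14, -0.0, 1.47]
force: [-0.8, -0.4, -0.1]
grip_width: 0.0074
```

```bash
python3 - <<'E'
from h import *
s=bot.observe();print(s["position"],s["tool_rot"],s["grip_width"],s["force"],s["qd"].round(3))
c=cam("wrist","w9");np.savez("w9.npz",**c)
crop(c["image"],240,60,400,260,4,"w9c")
E
```

```text
[ 0.53549769 -0.33907117  0.13253487] [-3.14047665e+00 -2.84053499e-04  1.47015220e+00] 0.00740521277567279 [-0.8055886  -0.38394059 -0.06574094] [-0.001 -0.014  0.005 -0.01   0.004  0.009 -0.003]
```

View pics/w9c.png

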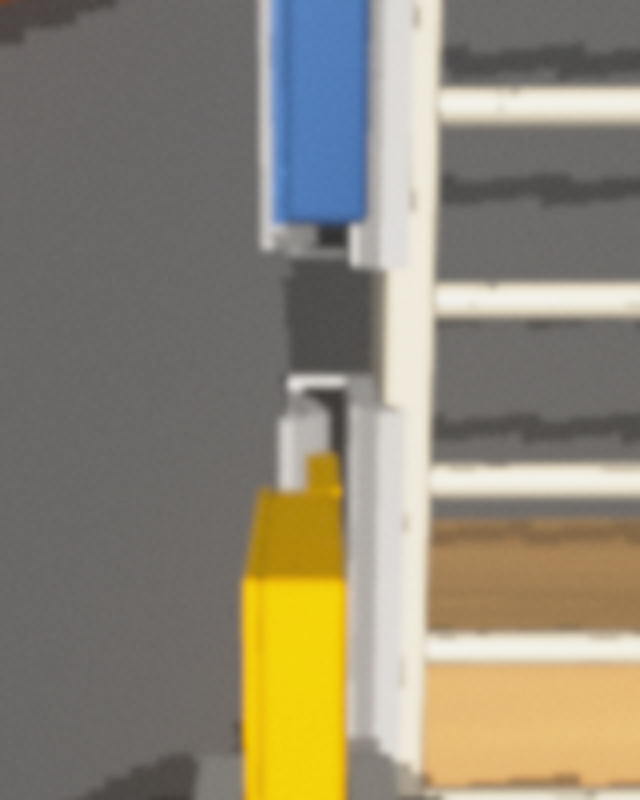

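Request:
servo_tool:
  rows:
    - [[0,0.08,0,0,0,0],[0,0,0.3,0,0,0],[0,0,0.2,0,0,0],[0,0,0,0,0,0]]
  squeeze: 120

```text
clock: 13.38
position: [0.5365, -0.3392, 0.1281]
tool_rot: [-3.141, -0.0, 1.47]
force: [-0.0, -0.9, -0.4]
grip_width: 0.0072
```

Request:
servo_tool:
  rows:
    - [[0,0,0.2,0,0,0],[0,0,0.2,0,0,0],[0,0,0,0,0,0]]

```text
clock: 13.75
position: [0.537, -0.3394, 0.1244]
tool_rot: [3.141, 0.0, 1.47]
force: [2.2, 0.4, 1.1]
grip_width: 0.007
```

Request:
servo_tool:
  rows:
    - [[0,0,0.2,0,0,0],[0,0,0.2,0,0,0],[0,0,0,0,0,0]]

```text
clock: 14.12
position: [0.5365, -0.3391, 0.12]
tool_rot: [-3.141, -0.0, 1.47]
force: [3.0, -0.3, -2.2]
grip_width: 0.0074
```

Request:
servo_tool:
  rows:
    - [[0,0,0.2,0,0,0],[0,0,0.1,0,0,0],[0,0,0,0,0,0],[0,0,0,0,0,0]]

```text
clock: 14.62
position: [0.5365, -0.3392, 0.1172]
tool_rot: [-3.141, -0.0, 1.47]
force: [2.8, -0.9, -1.6]
grip_width: 0.007
```

```bash
python3 - <<'E'
from h import *
for i in range(3):
    s=bot.observe();print(s["position"],s["grip_width"],s["force"])
    c=cam("wrist")
crop(c["image"],240,60,400,260,4,"w10c")
crop(cam("scene")["image"],200,190,320,310,5,"s10c")
E
```

```text
[ 0.53652184 -0.339224    0.11721472] 0.007037494860829574 [ 2.79109215 -0.89776302 -1.58960765]
[ 0.53654156 -0.33921133  0.11725248] 0.007317006978671355 [ 2.78723302 -0.91205938 -1.40337497]
[ 0.53656824 -0.33921376  0.11727087] 0.006860102051349277 [ 2.61651216 -0.46497107 -1.24269405]
```

View pics/w10c.png

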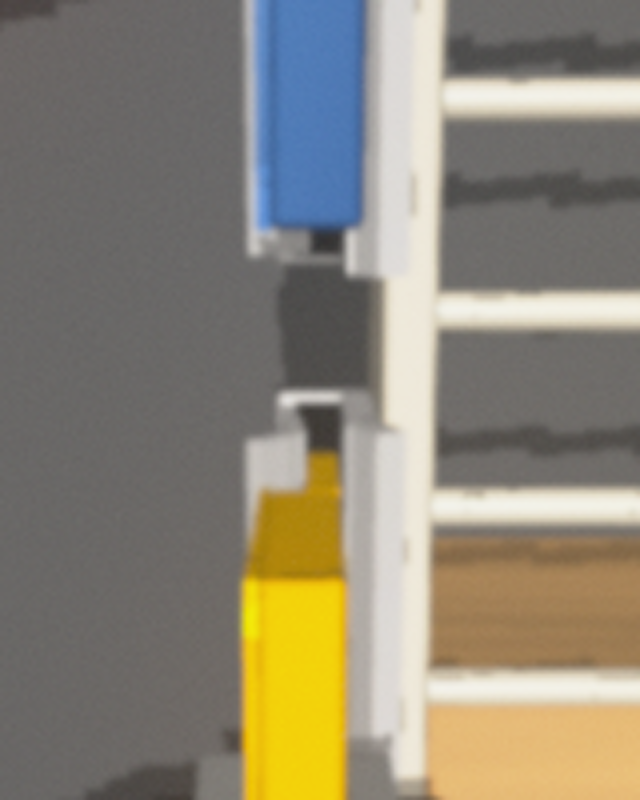

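View pics/s10c.png

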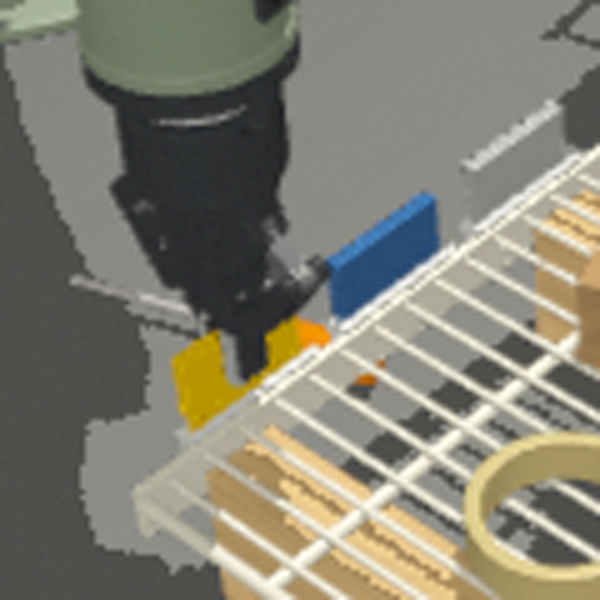

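Request:
servo_tool:
  rows:
    - [[0,0,0.2,0,0,0],[0,0,0,0,0,0],[0,0,0,0,0,0]]

```text
clock: 15.2
position: [0.5365, -0.3393, 0.1152]
tool_rot: [-3.141, 0.0, 1.47]
force: [2.7, -1.4, -1.9]
grip_width: 0.0075
```

Request:
servo_tool:
  rows:
    - [[0,0,0.2,0,0,0],[0,0,0,0,0,0],[0,0,0,0,0,0]]

```text
clock: 15.58
position: [0.5365, -0.3392, 0.1132]
tool_rot: [-3.141, -0.0, 1.47]
force: [3.3, -0.8, -1.4]
grip_width: 0.0071
```

Request:
servo_tool:
  rows:
    - [[0,0,0.1,0,0,0],[0,0,0,0,0,0],[0,0,0,0,0,0]]

```text
clock: 15.95
position: [0.5367, -0.3393, 0.1125]
tool_rot: [3.141, 0.0, 1.47]
force: [2.6, -0.2, 4.0]
grip_width: 0.0072
```

Request:
servo_tool:
  rows:
    - [[0,0,0.1,0,0,0],[0,0,0,0,0,0],[0,0,0,0,0,0]]

```text
clock: 16.32
position: [0.5368, -0.3394, 0.1123]
tool_rot: [3.141, -0.0, 1.47]
force: [-0.9, 3.7, 18.2]
grip_width: 0.0069
```

Request:
servo_tool:
  rows:
    - [[0,0,0.1,0,0,0],[0,0,0,0,0,0],[0,0,0,0,0,0]]

```text
clock: 16.7
position: [0.5369, -0.3395, 0.1122]
tool_rot: [3.14, -0.0, 1.47]
force: [-4.0, 6.1, 33.0]
grip_width: 0.0068
```

Request:
servo_tool:
  rows:
    - [[0,0,-0.05,0,0,0],[0,0,0,0,0,0],[0,0,0,0,0,0],[0,0,0,0,0,0],[0,0,0,0,0,0]]

```text
clock: 17.32
position: [0.5369, -0.3394, 0.1123]
tool_rot: [3.14, -0.0, 1.47]
force: [-3.1, 4.5, 25.2]
grip_width: 0.0065
```

Request:
servo_tool:
  rows:
    - [[0,0,0,0,0,0],[0,0,0,0,0,0],[0,0,0,0,0,0],[0,0,0,0,0,0],[0,0,0,0,0,0]]

```text
clock: 17.95
position: [0.5369, -0.3394, 0.1123]
tool_rot: [3.14, -0.0, 1.47]
force: [-3.4, 4.8, 25.5]
grip_width: 0.0069
```

```bash
python3 - <<'E'
from h import *
c=cam("wrist","w11");np.savez("w11.npz",**c)
s=bot.observe();print(s["position"],s["tool_rot"],s["grip_width"],s["force"])
crop(c["image"],240,60,400,260,4,"w11c")
crop(cam("scene")["image"],200,190,320,310,5,"s11c")
crop(cam("top","t11")["image"],295,170,445,270,5,"t11c")
E
```

```text
[ 0.5368811  -0.33942012  0.11223986] [ 3.14038911e+00 -1.17701784e-04  1.47012152e+00] 0.006543161481061363 [-2.60793971  4.76706407 23.85063229]
```

View pics/w11c.png

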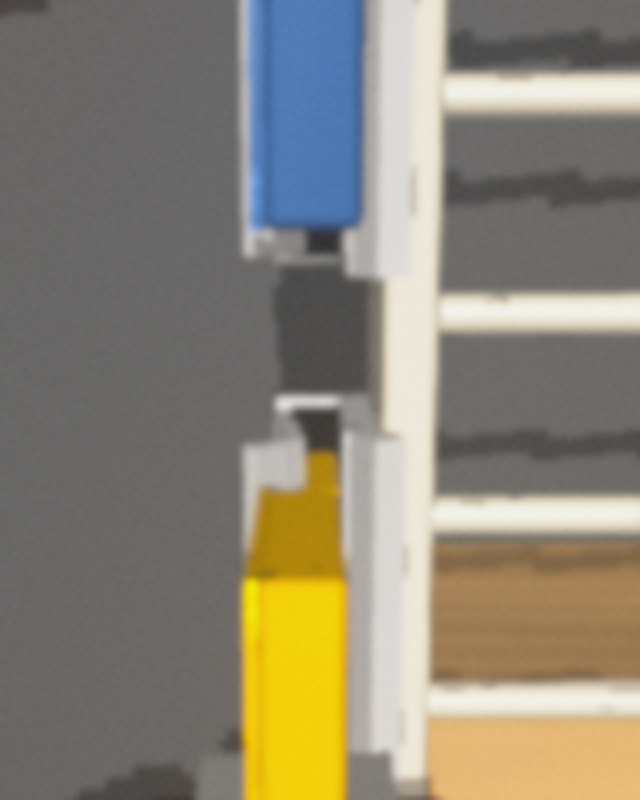

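View pics/s11c.png

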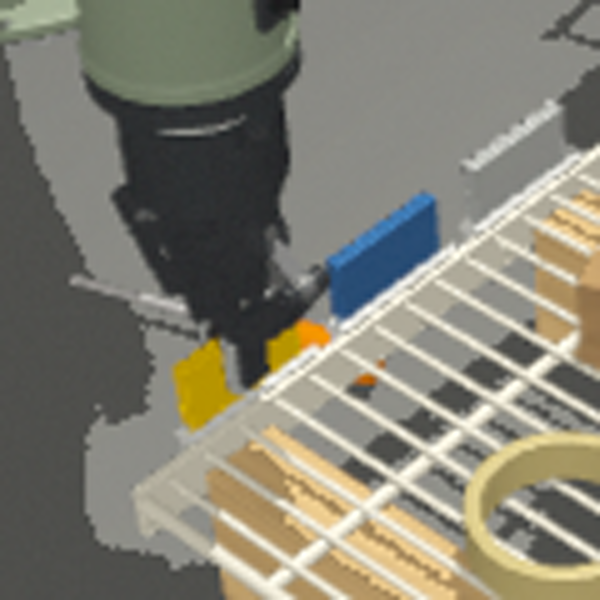

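View pics/t11.png

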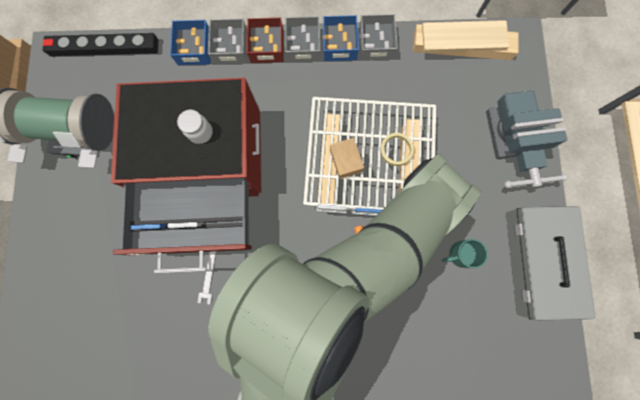

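```bash
python3 - <<'E'
from h import *
c=dict(np.load("w11.npz"));p=np.array([.5369,-.3394,.1122]);R=Rot.from_euler('xyz',[3.1404,0,1.4701])
def tl(u,v,z): return (R.inv().apply(onplane(c,(240+u/4,60+v/4),z)-p)*1000).round(2)
print("yellow top z.142",tl(243,578,.142),tl(346,578,.142)); print("blue top",tl(268,226,.142),tl(361,226,.142)); print("plate end",tl(344,435,.107))
print(bot.job_done())
E
```

```text
yellow top z.142 [ 37.05  -3.54 -29.8 ] [ 37.04   5.19 -29.79]
blue top [ 66.    -1.25 -29.8 ] [ 66.     6.1  -29.79]
plate end [43.    6.16  5.21]
the job is handed in; nothing more can be done
None
```

I handed the job in with the yellow holder on the stop in the empty price clip, the gripper still holding it and pressing it down. No verdict is reported, so these are my own readings.

- **Drawer:** I pulled the top drawer open about 164 mm and left it there.
- **Holder:** I took the yellow holder from the right-hand end of the rack, lifted it clear, and pushed it down behind the lip of the rightmost clip, label facing you.
- **Stop:** In the last millimetres of the push the vertical force went from about zero to 33 N, rising about 15 N per mm, while the tool stopped going down. I then backed off half a millimetre, and the push held at about 24–25 N for more than a second.
- **Grip:** It was set to 120 N. The wrist camera showed no slip in the pads during the push.
- **Fit:**
  - The tool height puts the foot about level with the strip top, z ≈ 0.084 m.
  - The back of the frame stands about 1 mm in front of the back plate, against the 2.5 mm allowed.
  - The holder is within about 1 mm of the clip's middle, and its lean is about 0.01 rad.
- **Everything else:** The grey and blue holders are still in the drawer rack. The jar, carton, tape roll and mug look unmoved in the last top view. The arm hid most of the screwdriver, and the drawer handle overlaps the wrench, so I could check neither fully; the arm never went near either.

Two readings disagreed with what I expected. The push past the lip showed no clear 3–10 N on the vertical force, only about 3 N sideways, although the camera showed the lip leaning and the tongue behind it. The finger opening also read 6.5–8 mm on the 9 mm frame; since nothing slipped in view, I took this as sensor or pad error.

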